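# Snap the test gauge into the boiler's quick coupler

## Robot

A 6-joint arm with a two-finger parallel gripper is mounted at the origin on the work surface. World frame = base frame: x ahead of the robot, y to its left, z up, the work surface at z = 0. Lengths are in mm, angles in rad, forces in N, time in s.
With the tool pointing down it reaches from about 350 to 775 mm from the base axis. Payload 7.3 kg.
Tool frame: the origin (TCP) lies on the centre line of the jaws, within the pads' length; the fingertips stand 22 mm ahead of it and the grasp point (between the pads) lies 3 mm ahead of it; z points along the fingers, y is the line along which they close (so a half turn about z gives the same grasp; the last joint's range is limited). The gripper opens to 92 mm and grips with 3 to 60 N. Pads are 19 mm wide; open, the fingers measure 130 mm over their backs; the gripper's body (75 mm by 190 mm) begins 47 mm behind the grasp point.
Start: joints at [-1.292, 0.342, 1.524, -0, 1.275, -0.146], TCP at [216.396, -478.347, 248.741] pointing down, gripper open.
Joint ranges: [-2.53, 2.53], [-0.77, 2.02], [0.04, 2.7], [-1, 4.14], [0.28, 2.66], [-3.11, 3.11]. Speed limits (rad/s): [2.57, 2.57, 3.14, 3.14, 3.14, 3.14].

## Interface

Orientations are given as a rotation vector (axis times angle).
In Python, from plant import state, capture, camera_info, job_done, cut_out gives the robot as it stands. The module is installed in compiled form; this text tells all that it offers.
- The arm moves only by the shell command python3 -m jog 'ROWS' [OPENING]. ROWS is JSON, a list of rows, each an object of numbers: "x", "y", "z": the shift along the tool's x, y, z in units of 25 mm (1.0 is 25 mm); "twist": the turn about the tool's z in units of 0.15 rad (1.0 is 0.15 rad). In form: [{"x": .., "y": .., "z": .., "twist": ..}, ...]. A call has 1 to 20 rows; each row shifts and turns the commanded pose from where the row before left it, along the tool's axes as they then stand; what a row does not reach is not made up. A row lasts 1/10 s, in which the tool goes at most 50 mm and 8.59 degrees, less where a joint would pass 70% of its speed; a pose out of reach is approached as far as the arm can. A call with a number of a shift or a turn outside -1 to 1 is refused whole. A call with a gripper value outside its range is refused whole. OPENING is the finger opening in mm, from 0 to 91.8, set as the call begins (- or left out, the last holds). The fingers move at their own pace and stop on an object; the grip force is fixed at half the most. Time passes only in rows, so rows that do not move let the fingers close. It gives the time, the measured TCP pose, the force, the opening and the grip force at its end, in the units of the state.
- state(): the state, without advancing time (a new reading comes with each control period).
- capture(name): name is "scene" or "top" or "wrist"; returns (picture, depth): 480x640x3 uint8, blue, green, red; 480x640 float32, mm along the optical axis (not along the pixel's ray), 0 where there is no reading.
- camera_info(name): a dict with "camera_matrix" (3x3 intrinsics, pixels), "view" (4x4, takes a point from world to camera coordinates). Camera axes: x right, y down, z forward; pixel columns grow to the right and rows downward; lengths in mm; the calibration is good to about 2 mm. A picture is of the moment at which its call begins: read the wrist's pose just before it. camera_info takes no time and is no camera call; for the wrist camera it gives the pose at the moment of the call.
- job_done(): hands the job in; it is judged then, once.
Trained networks look in the newest picture that a camera, given by its name, has taken for a name from the list of things; names that differ only in an ending like _2 or _b are one class to them, and where a whole thing is asked for, a point or a joint stands for the part that bears it (a point fixed in the world has none). Each returns a list of dicts, best first, with "confidence" (0 to 1); they miss things now and then, are a little off and sometimes report something else, mostly with a low value. They report only what shows in the picture. A call takes as long as a camera call. They do not tell look-alikes from the thing itself.
- cut_out(camera, label): "pixels" (480x640 bool, what is visible of it) and "position" ([column, row] in pixels, amid what is visible of it).
The state is a dict: "time_s": time; "qpos": joint angles; "joint_vel": joint speeds; "tau": joint torques, N m; "position": TCP position; "ee_rot": TCP orientation; "ft_force": force on the tool from outside, world axes, zero at the start; "ft_torque": the same for the moment, N m; "finger_gap": finger opening in mm; "grasp_force": force on a finger pad.
Only numpy, scipy, OpenCV 4.12 (cv2) and the standard library are available. Lean on these libraries where they do the work, as an engineer would, in place of code of your own. Each camera call takes 0.05 s, during which the arm holds its last target. There are 200 camera calls.

## Task

Pull the coupler's brass sleeve back (down) until it catches and let go of it, so that it stays back by itself. Then take the pressure gauge from its wooden stand and press its plug gently and straight down into the coupler until the sleeve springs forward (up) again and locks it. Let go, leaving the gauge upright in the coupler and the tin, copper tee and wrench where they are.

Things in the scene. Friction and masses are not known exactly. Their poses are not given: they have to be found in the camera images.
- riser: Fixed upright quick coupler on a grey 110 x 110 x 12 mm base plate, mouth up. Origin: centre of the plate's underside, on the coupler's vertical axis, z up. The post is screwed in by an unknown amount: the mouth's rim lies 125 to 141 mm above the origin, different each time and not measured: feel for it. A brass branch with a 44 mm blue wheel sticks out 65 mm along +x, below 55 mm height.
- mouth_low (a point): Point on the coupler's axis 125 mm above the base: the LOWEST the rim can be (the real rim is 0 to 16 mm higher, as is all below it). Steel nose 35 mm across at the rim, funnel 26 mm wide narrowing to the 18 mm bore in 4 mm. Brass sleeve 41 mm across, from 6 to 46 mm below the rim, then its 47 mm wide flange down to 52 mm (sleeve forward); blue ring near its top.
- toes_low (a point): Point on the axis 30 mm below mouth_low, likewise 0 to 16 mm below its real place: where the plug's tip meets two sprung toes in the bore once the sleeve is back. Pushing them 3 to 4 mm further down (7 N at first, about 14 N at the end) trips the catch; more than 28 N would harm it. While the sleeve is forward two hooks 12 mm below the rim bar the bore; they part when the sleeve is back.
- sleeve (a joint): Travel of the brass sleeve in m: 0 = forward (up, its start), grows as it is pulled back (down), end stop 0.013. Its spring pushes it forward with 6 to 12 N. Pulled to 0.010 or more with no plug in, a catch holds it when let go, near 0.0085. It springs to 0 by itself when a plug pressed in trips the catch, about 1 mm before the plug's collar meets the rim.
- gauge_case (a point): Centre of the gauge's round black rubber-booted case, 56 mm across and 30 mm thick, its flat faces upright: the face with the white dial looks to this point's +x, the case's thickness is along x, z is up. The case's top is 28 mm above this point. Grip it across its 30 mm thickness from above. The gauge weighs about 0.18 kg.
- gauge_tip (a point): Centre of the bottom end of the gauge's plug, 88 mm straight below gauge_case. The plug is 16 mm across (end chamfered 0.8 mm), with a groove 15.5 to 24 mm above the tip; its 28 mm wide brass collar begins 34.5 mm above the tip and meets the coupler's rim when the plug is fully in.
- gauge: The whole gauge (same point and axes as gauge_tip).
- stand: Fixed wooden block 90 x 90 x 45 mm, origin under its centre, with an upright 18.5 mm hole in its middle in which the gauge's plug hangs, the collar resting on the block's top. Lift the gauge 40 mm or more to clear it.
- tin: Loose green open tin, 60 mm across, 45 mm high, origin under its centre; leave alone.
- tee: Loose copper pipe tee, 56 mm long, 50 mm high, origin under its centre; leave alone.
- wrench: Loose wrench, 180 mm long, lying on the bench beyond the work; leave alone.
Things that resemble listed ones, but are neither listed nor needed, are in the scene too. Leave any red look-alike of the gauge alone.

How it is judged:
By the outcome, as a careful person would: the job done as asked, in the order asked, and still so for the second after the job is handed in, with the robot touching nothing.
It also fails if it takes over 61 s, if anything falls off the work surface, if the arm or the gripper's body presses on something with over 40 N, if the wrist force passes 120 N, or if a joint passes its speed limit or range.

## Working session

There is one attempt and no reset: what is moved stays moved. The work goes in short steps, Python scripts to look and compute and a shell command to move; the robot and the scene stay as the last step left them, time stands still between calls to the robot, and variables do not carry over. Pictures are saved under pics/ and viewed, at most 10 in all, crops included, and the job is handed in when it is done.

```bash
mkdir -p pics; cat > h.py <<'E'
import numpy as np, cv2
from plant import *
from scipy.spatial.transform import Rotation as R
def pts(cam,depth,mask,ci):
    K=np.array(ci["camera_matrix"]);V=np.array(ci["view"])
    v,u=np.nonzero(mask&(depth>0));d=depth[v,u]
    p=np.stack([(u-K[0,2])/K[0,0]*d,(v-K[1,2])/K[1,1]*d,d,np.ones_like(d)])
    return (np.linalg.inv(V)@p)[:3].T
E
python3 - <<'E'
from h import *
s=state();print(s['position'],s['ee_rot'],s['time_s'],R.from_rotvec(s['ee_rot']).as_matrix().round(3).tolist())
for c in ["scene","top"]:
    im,d=capture(c);ci=camera_info(c);cv2.imwrite(f"pics/{c}0.png",im)
    for l in ["riser","gauge","gauge_case","stand","tin","tee","sleeve"]:
        for r in cut_out(c,l)[:3]:
            p=pts(c,d,r["pixels"],ci)
            if len(p):print(c,l,round(r["confidence"],2),np.round(r["position"]),len(p),np.percentile(p,[2,50,98],axis=0).round().tolist())
print(state()['time_s'])
E
```

```text
[ 216.26592753 -477.97875774  248.04405718] [-3.06949567e+00 -6.61869900e-01  1.79369764e-04] 0.0 [[0.911, 0.412, -0.0], [0.412, -0.911, 0.001], [0.0, -0.002, -1.0]]
scene riser 0.95 [331. 212.] 3191 [[448.0, 117.0, -0.0], [529.0, 165.0, 21.0], [584.0, 318.0, 138.0]]
scene gauge 0.76 [169. 256.] 1264 [[394.0, -144.0, 14.0], [423.0, -134.0, 94.0], [442.0, -113.0, 116.0]]
scene gauge 0.72 [218. 398.] 1782 [[648.0, -275.0, 12.0], [668.0, -254.0, 104.0], [685.0, -226.0, 116.0]]
scene gauge 0.67 [186. 314.] 1703 [[528.0, -222.0, 47.0], [550.0, -201.0, 109.0], [559.0, -171.0, 127.0]]
scene gauge_case 0.81 [219. 396.] 1846 [[646.0, -275.0, 10.0], [668.0, -254.0, 104.0], [685.0, -225.0, 116.0]]
scene gauge_case 0.66 [184. 316.] 1646 [[528.0, -222.0, 49.0], [551.0, -201.0, 110.0], [559.0, -173.0, 127.0]]
scene gauge_case 0.63 [167. 258.] 1285 [[397.0, -144.0, 14.0], [423.0, -134.0, 94.0], [442.0, -113.0, 116.0]]
scene stand 0.88 [194. 353.] 3772 [[505.0, -246.0, 4.0], [560.0, -213.0, 44.0], [590.0, -147.0, 47.0]]
scene tin 0.8 [322. 291.] 1323 [[597.0, -25.0, -1.0], [623.0, 7.0, 27.0], [653.0
[... 625 characters left out ...]
ge 0.56 [389. 345.] 571 [[388.0, -160.0, 0.0], [418.0, -126.0, 111.0], [442.0, -111.0, 117.0]]
top gauge_case 0.92 [385. 344.] 555 [[390.0, -143.0, 67.0], [418.0, -126.0, 111.0], [442.0, -111.0, 117.0]]
top gauge_case 0.84 [421. 275.] 516 [[523.0, -219.0, 45.0], [540.0, -191.0, 122.0], [557.0, -168.0, 128.0]]
top stand 0.63 [410. 279.] 1656 [[492.0, -242.0, 2.0], [538.0, -183.0, 45.0], [587.0, -146.0, 48.0]]
top tin 0.72 [315. 236.] 637 [[601.0, -25.0, 1.0], [628.0, 3.0, 6.0], [651.0, 28.0, 46.0]]
top tee 0.63 [314. 307.] 363 [[451.0, -11.0, -1.0], [479.0, 7.0, 27.0], [506.0, 26.0, 51.0]]
top sleeve 0.59 [227. 291.] 289 [[498.0, 157.0, 29.0], [521.0, 166.0, 120.0], [542.0, 194.0, 135.0]]
0.8
```

View pics/scene0.png

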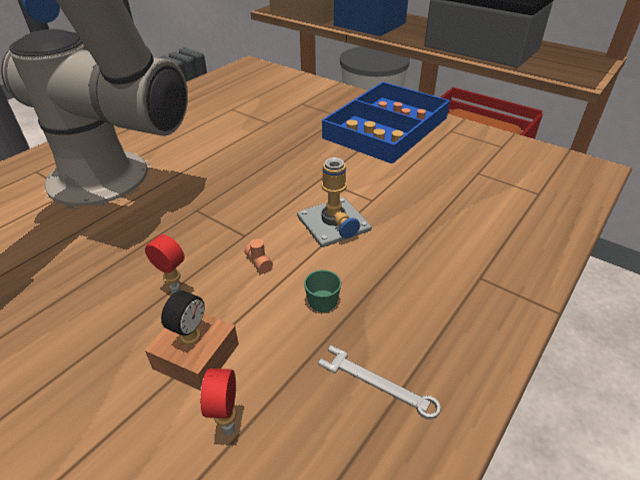

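View pics/top0.png

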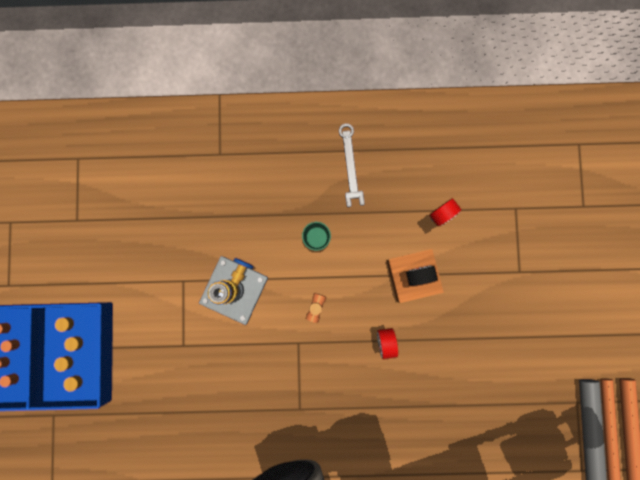

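```bash
python3 - <<'E'
from h import *
im,d=capture("top");ci=camera_info("top");P=pts("top",d,np.ones(d.shape,bool),ci)
im2,d2=capture("scene");P2=pts("scene",d2,np.ones(d2.shape,bool),camera_info("scene"))
for n,Q in(("top",P),("scene",P2)):
    a=Q[(abs(Q[:,0]-522)<40)&(abs(Q[:,1]-174)<40)]
    print(n,"zmax",np.sort(a[:,2])[-5:].round(1))
    for lo,hi in((-99,150),):
        t=a[a[:,2]>100]; print(len(t),t.min(0),t.max(0),t.mean(0))
    m=(abs(Q[:,0]-522)<75)&(abs(Q[:,1]-174)<75)&(abs(Q[:,2]-12)<3)
    r=cv2.minAreaRect(Q[m][:,:2].astype(np.float32));print("plate",r)
    b=Q[(abs(Q[:,0]-540)<45)&(abs(Q[:,1]+195)<45)]
    c=b[b[:,2]>75]; print("case",c.min(0).round(),c.max(0).round(),cv2.minAreaRect(c[:,:2].astype(np.float32)))
    e=Q[(abs(Q[:,0]-540)<70)&(abs(Q[:,1]+195)<70)&(abs(Q[:,2]-45)<4)]
    print("stand",cv2.minAreaRect(e[:,:2].astype(np.float32)))
E
```

```text
top zmax [141.3 141.4 141.6 142.1 142.8]
475 [499.10194486 158.25097248 100.47175506] [540.74214023 200.6685003  142.79904905] [520.05504813 177.03053225 129.15483271]
plate ((519.4395141601562, 178.9844512939453), (109.39006805419922, 109.99144744873047), 64.23287963867188)
case [ 522. -223.   78.] [ 558. -167.  129.] ((540.9522705078125, -194.5770721435547), (31.935813903808594, 53.873870849609375), 11.60221004486084)
stand ((539.9555053710938, -195.77685546875), (90.10247039794922, 90.58956146240234), 11.821035385131836)
scene zmax [140.4 140.5 140.6 140.6 140.7]
606 [500.61313698 157.80550234 100.24995467] [541.37934464 198.28006461 140.68228856] [524.8653875  172.77616074 124.11695861]
plate ((523.6766357421875, 177.45814514160156), (111.7717056274414, 119.81236267089844), 65.50041198730469)
case [ 523. -225.   75.] [ 560. -165.  128.] ((540.8128051757812, -195.09686279296875), (32.77937316894531, 55.95423126220703), 10.556105613708496)
stand ((539.5215454101562, -194.73345947265625), (91.16654205322266, 92.09490966796875), 12.063840866088867)
```

The scene view shows the black gauge in its stand at (183,313), the coupler at (334,180), and two red look-alikes at (165,253) and (219,393). The top view has the coupler at (222,292) and the gauge at (421,275). The coupler's axis is about (520,178), with the rim at z≈140. The gauge is at (540.5,-195) and yawed 11.7°, and its heights fit the description. I'll turn the tool to the gauge's yaw and go above the coupler.

```bash
python3 -m jog '[{"twist":-1},{"twist":-1},{"twist":-1},{"twist":-1},{"twist":-1},{"twist":-1},{"twist":-1},{"twist":-1},{"twist":-1},{},{"x":0.8,"y":0.6},{"x":0.8,"y":0.6},{"x":0.8,"y":0.6},{"x":0.8,"y":0.6},{"x":0.8,"y":0.6},{"x":0.8,"y":0.6},{"x":0.8,"y":0.6},{"x":0.8,"y":0.6},{"x":0.8,"y":0.6},{"x":0.8,"y":0.6}]' 91.8
python3 -m jog '[{"x":0.8,"y":0.6},{"x":0.8,"y":0.6},{"x":0.8,"y":0.6},{"x":0.8,"y":0.6},{"x":0.8,"y":0.6},{"x":0.8,"y":0.6},{"x":0.8,"y":0.6},{"x":0.8,"y":0.6},{"x":0.8,"y":0.6},{"x":0.8,"y":0.6},{"x":0.8,"y":0.6},{"x":0.8,"y":0.6},{"x":0.8,"y":0.6},{"x":0.8,"y":0.6},{"x":0.8,"y":0.6},{"x":0.8,"y":0.6},{},{}]'
python3 - <<'E'
from h import *
s=state();M=R.from_rotvec(s['ee_rot']).as_matrix();print(s['time_s'],s['position'],M.round(3).tolist(),s['ft_force'])
print("to riser, tool mm",M.T@(np.array([520,178,s['position'][2]])-s['position']))
E
```

```text
0.9 [ 216.39025216 -478.33404784  248.74550146] [[0.911, 0.412, 0.0], [0.412, -0.911, -0.0], [-0.0, 0.0, -1.0]] [-0.75584805 -0.09057457 -0.21211573]
to riser, tool mm [ 5.47123145e+02 -4.72873687e+02 -4.52092535e-02]schema error: expected keys x, y, z, twist
schema error: expected keys x, y, z, twist
```

```bash
python3 -m jog '[{"x":0,"y":0,"z":0,"twist":-1},{"x":0,"y":0,"z":0,"twist":-1},{"x":0,"y":0,"z":0,"twist":-1},{"x":0,"y":0,"z":0,"twist":-1},{"x":0,"y":0,"z":0,"twist":-1},{"x":0,"y":0,"z":0,"twist":-1},{"x":0,"y":0,"z":0,"twist":-1},{"x":0,"y":0,"z":0,"twist":-1},{"x":0,"y":0,"z":0,"twist":-1},{"x":0,"y":0,"z":0,"twist":0},{"x":0.8,"y":0.6,"z":0,"twist":0},{"x":0.8,"y":0.6,"z":0,"twist":0},{"x":0.8,"y":0.6,"z":0,"twist":0},{"x":0.8,"y":0.6,"z":0,"twist":0},{"x":0.8,"y":0.6,"z":0,"twist":0},{"x":0.8,"y":0.6,"z":0,"twist":0},{"x":0.8,"y":0.6,"z":0,"twist":0},{"x":0.8,"y":0.6,"z":0,"twist":0},{"x":0.8,"y":0.6,"z":0,"twist":0},{"x":0.8,"y":0.6,"z":0,"twist":0}]' 91.8
python3 -m jog '[{"x":0.8,"y":0.6,"z":0,"twist":0},{"x":0.8,"y":0.6,"z":0,"twist":0},{"x":0.8,"y":0.6,"z":0,"twist":0},{"x":0.8,"y":0.6,"z":0,"twist":0},{"x":0.8,"y":0.6,"z":0,"twist":0},{"x":0.8,"y":0.6,"z":0,"twist":0},{"x":0.8,"y":0.6,"z":0,"twist":0},{"x":0.8,"y":0.6,"z":0,"twist":0},{"x":0.8,"y":0.6,"z":0,"twist":0},{"x":0.8,"y":0.6,"z":0,"twist":0},{"x":0.8,"y":0.6,"z":0,"twist":0},{"x":0.8,"y":0.6,"z":0,"twist":0},{"x":0.8,"y":0.6,"z":0,"twist":0},{"x":0.8,"y":0.6,"z":0,"twist":0},{"x":0,"y":0,"z":0,"twist":0},{"x":0,"y":0,"z":0,"twist":0}]'
cat > near.py <<'E'
from h import *
s=state();M=R.from_rotvec(s['ee_rot']).as_matrix();print(s['time_s'],s['position'],M.round(3).tolist(),s['ft_force'])
ci=camera_info("wrist");im,d=capture("wrist");cv2.imwrite(f"pics/w{int(s['time_s']*100)}.png",im);P=pts("wrist",d,np.ones(d.shape,bool),ci)
a=P[(abs(P[:,0]-520)<40)&(abs(P[:,1]-178)<40)]
for lo,hi in((20,80),(85,100),(100,132),(134,150)):
    t=a[(a[:,2]>lo)&(a[:,2]<hi)]
    if len(t)>20:print(lo,len(t),cv2.minEnclosingCircle(t[:,:2].astype(np.float32)),np.percentile(t,[1,50,99],axis=0).round(1).tolist())
m=(abs(P[:,0]-522)<75)&(abs(P[:,1]-174)<75)&(abs(P[:,2]-12)<3)
if m.sum()>20:print("plate",cv2.minAreaRect(P[m][:,:2].astype(np.float32)))
print("to riser, tool mm",M.T@(np.array([520,178,s['position'][2]])-s['position']))
E
python3 near.py; ls pics
```

```text
time_s: 2.9
position: [323.1, -251.2, 248.9]
ee_rot: [1.989, 2.431, -0.0]
ft_force: [0.6, -0.3, -0.2]
finger_gap: 91.9
grasp_force: 0.0
time_s: 4.5
position: [471.5, 64.8, 248.5]
ee_rot: [-1.985, -2.435, 0.001]
ft_force: [-0.9, 0.3, -0.2]
finger_gap: 91.8
grasp_force: 0.0
4.5 [471.50301648  64.76714327 248.52428457] [[-0.201, 0.98, -0.001], [0.98, 0.201, -0.0], [-0.0, -0.001, -1.0]] [-0.90884176  0.2894995  -0.20286634]
20 981 ((530.669189453125, 173.60560607910156), 36.4182014465332) [[497.0, 153.3, 22.8], [516.5, 165.4, 29.4], [559.6, 196.1, 46.4]]
85 503 ((520.07275390625, 181.17947387695312), 23.387605667114258) [[497.3, 158.4, 89.3], [505.6, 173.1, 93.9], [532.8, 199.4, 99.7]]
100 1212 ((520.20947265625, 181.34608459472656), 21.5540828704834) [[499.3, 160.3, 100.7], [516.4, 179.6, 119.4], [535.0, 199.8, 131.7]]
134 1839 ((519.984619140625, 181.25067138671875), 20.10784149169922) [[501.5, 162.8, 134.0], [520.8, 182.6, 138.3], [538.0, 199.3, 141.2]]
plate ((520.1866455078125, 181.0297393798828), (109.6629638671875, 109.94680786132812), 64.17869567871094)
to riser, tool mm [ 1.01159642e+02  7.02876894e+01 -6.97214414e-02]
scene0.png
top0.png
w450.png
```

```bash
python3 -m jog '[{"x":0.695,"y":0.473,"z":0,"twist":0},{"x":0.695,"y":0.473,"z":0,"twist":0},{"x":0.695,"y":0.473,"z":0,"twist":0},{"x":0.695,"y":0.473,"z":0,"twist":0},{"x":0.695,"y":0.473,"z":0.5,"twist":0},{"x":0.695,"y":0.473,"z":0.5,"twist":0},{"x":0,"y":0,"z":0.5,"twist":0},{"x":0,"y":0,"z":0.5,"twist":0},{"x":0,"y":0,"z":0,"twist":0},{"x":0,"y":0,"z":0,"twist":0}]'
python3 near.py; ls -t pics|head -1
```

```text
time_s: 5.55
position: [519.9, 180.1, 198.8]
ee_rot: [-1.985, -2.434, 0.001]
ft_force: [-0.4, 0.5, -0.2]
finger_gap: 91.6
grasp_force: 0.0
5.55 [519.87993444 180.05575605 198.79618341] [[-0.201, 0.98, -0.0], [0.98, 0.201, -0.0], [-0.0, -0.0, -1.0]] [-0.35409654  0.52826779 -0.22622734]
20 915 ((530.2572631835938, 174.55630493164062), 36.04071807861328) [[497.5, 157.8, 21.5], [523.6, 194.1, 28.8], [559.8, 204.8, 45.8]]
85 539 ((520.3291625976562, 181.85092163085938), 23.291202545166016) [[497.5, 171.6, 89.0], [517.3, 198.0, 93.9], [542.0, 204.5, 99.7]]
100 1376 ((520.3629150390625, 181.5255889892578), 21.3884220123291) [[499.8, 171.6, 100.8], [520.0, 190.6, 119.5], [540.6, 202.5, 131.6]]
134 1901 ((520.4890747070312, 181.65176391601562), 20.179121017456055) [[501.8, 165.0, 134.0], [520.4, 181.0, 138.4], [538.4, 200.3, 140.9]]
plate ((521.5591430664062, 180.5872344970703), (110.0618896484375, 112.80443572998047), 64.19896697998047)
to riser, tool mm [-2.03790617e+00 -2.95781516e-01  6.34699241e-04]
w555.png
```

```bash
cp $(ls -t pics/w*|head -1) pics/near.png
```

```text
(no output)
```

View pics/near.png

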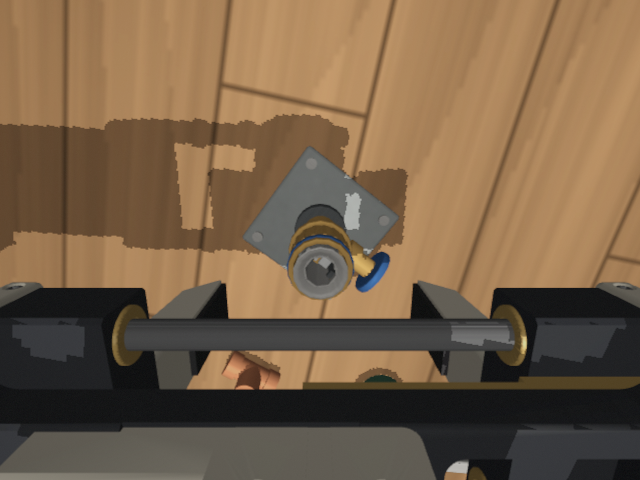

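The coupler's mouth is at (321,270), midway between the jaws. Three sources put its axis near (520.3,181.4), with the rim at about 140.5. I'll go down around the sleeve with the tips just above the flange, then close.

```bash
python3 -m jog '[{"x":0.05,"y":0.02,"z":0.5,"twist":0},{"x":0,"y":0,"z":0.5,"twist":0},{"x":0,"y":0,"z":0.5,"twist":0},{"x":0,"y":0,"z":0.5,"twist":0},{"x":0,"y":0,"z":0.5,"twist":0},{"x":0,"y":0,"z":0.4,"twist":0},{"x":0,"y":0,"z":0.28,"twist":0},{"x":0,"y":0,"z":0,"twist":0},{"x":0,"y":0,"z":0,"twist":0}]'
python3 -m jog '[{"x":0,"y":0,"z":0,"twist":0},{"x":0,"y":0,"z":0,"twist":0},{"x":0,"y":0,"z":0,"twist":0},{"x":0,"y":0,"z":0,"twist":0},{"x":0,"y":0,"z":0,"twist":0},{"x":0,"y":0,"z":0,"twist":0},{"x":0,"y":0,"z":0,"twist":0},{"x":0,"y":0,"z":0,"twist":0},{"x":0,"y":0,"z":0,"twist":0},{"x":0,"y":0,"z":0,"twist":0}]' 20
```

```text
time_s: 6.5
position: [520.5, 182.5, 119.3]
ee_rot: [1.984, 2.436, 0.0]
ft_force: [0.2, -0.1, 0.1]
finger_gap: 91.8
grasp_force: 0.0
time_s: 7.5
position: [520.2, 182.4, 119.2]
ee_rot: [-1.984, -2.436, 0.0]
ft_force: [-1.3, -0.7, 0.7]
finger_gap: 39.9
grasp_force: 30.0
```

```bash
python3 -m jog '[{"x":0,"y":0,"z":0.1,"twist":0},{"x":0,"y":0,"z":0.1,"twist":0},{"x":0,"y":0,"z":0,"twist":0}]'; python3 -m jog '[{"x":0,"y":0,"z":0.1,"twist":0},{"x":0,"y":0,"z":0.1,"twist":0},{"x":0,"y":0,"z":0.06,"twist":0},{"x":0,"y":0,"z":0,"twist":0},{"x":0,"y":0,"z":0,"twist":0}]'
```

```text
time_s: 7.8
position: [520.2, 182.4, 115.0]
ee_rot: [1.984, 2.436, 0.0]
ft_force: [-3.1, -1.5, 7.5]
finger_gap: 39.8
grasp_force: 30.0
time_s: 8.3
position: [520.2, 182.4, 108.8]
ee_rot: [1.983, 2.436, 0.0]
ft_force: [-4.1, -1.5, 11.0]
finger_gap: 40.0
grasp_force: 30.0
```

```bash
python3 -m jog '[{"x":0,"y":0,"z":0.05,"twist":0},{"x":0,"y":0,"z":0,"twist":0},{"x":0,"y":0,"z":0,"twist":0}]'; python3 -m jog '[{"x":0,"y":0,"z":0,"twist":0},{"x":0,"y":0,"z":0,"twist":0},{"x":0,"y":0,"z":0,"twist":0},{"x":0,"y":0,"z":0,"twist":0},{"x":0,"y":0,"z":0,"twist":0},{"x":0,"y":0,"z":0,"twist":0}]' 91.8
python3 -m jog '[{"x":0,"y":0,"z":-0.6,"twist":0},{"x":0,"y":0,"z":-0.6,"twist":0},{"x":0,"y":0,"z":-0.6,"twist":0},{"x":0,"y":0,"z":-0.6,"twist":0},{"x":0,"y":0,"z":-0.6,"twist":0},{"x":0,"y":0,"z":-0.6,"twist":0},{"x":0,"y":0,"z":0,"twist":0}]'
python3 near.py; cp $(ls -t pics/w*|head -1) pics/near2.png
```

```text
time_s: 8.6
position: [520.2, 182.4, 107.6]
ee_rot: [1.983, 2.436, 0.0]
ft_force: [-4.5, -1.6, 10.1]
finger_gap: 39.7
grasp_force: 30.0
time_s: 9.2
position: [520.2, 182.4, 106.2]
ee_rot: [-1.984, -2.436, 0.001]
ft_force: [-1.0, 0.3, 0.1]
finger_gap: 83.1
grasp_force: 0.0
time_s: 9.9
position: [521.3, 182.6, 198.3]
ee_rot: [1.982, 2.434, 0.005]
ft_force: [-0.7, -0.7, 0.5]
finger_gap: 91.7
grasp_force: 0.0
9.9 [521.28001877 182.62618452 198.31263155] [[-0.203, 0.979, 0.004], [0.979, 0.203, 0.001], [-0.0, 0.004, -1.0]] [-0.68940108 -0.71411756  0.45712796]
20 885 ((530.05712890625, 174.92955017089844), 35.601131439208984) [[497.5, 156.4, 21.3], [526.4, 193.7, 29.0], [559.7, 204.8, 45.9]]
85 495 ((519.7551879882812, 182.8898162841797), 22.86834144592285) [[497.7, 171.7, 85.0], [517.5, 197.7, 87.4], [541.5, 204.1, 99.7]]
100 1922 ((520.2196044921875, 181.43589782714844), 21.458988189697266) [[500.0, 171.6, 100.9], [519.5, 190.8, 121.5], [540.1, 202.4, 131.0]]
134 1596 ((520.4398803710938, 181.33267211914062), 16.884620666503906) [[504.7, 166.0, 134.7], [520.7, 179.6, 139.0], [536.0, 197.2, 141.0]]
plate ((521.6681518554688, 180.67474365234375), (109.83911895751953, 112.95307159423828), 64.1619873046875)
to riser, tool mm [-4.27090465 -2.19073911 -0.00817962]
```

View pics/near2.png

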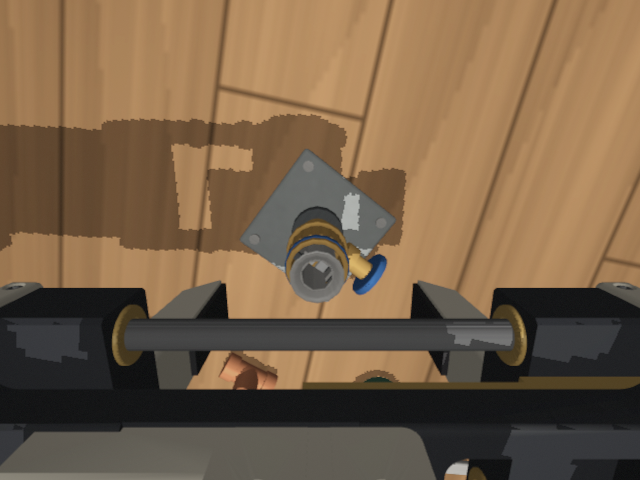

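The gauge is still untouched. The sleeve now stays back: its flange has dropped and only the nose shows above z=134, with the mouth at (318,272). Next I'll move over the gauge.

```bash
python3 -m jog '[{"x":-0.786,"y":-0.12,"z":0,"twist":0},{"x":-0.786,"y":-0.12,"z":0,"twist":0},{"x":-0.786,"y":-0.12,"z":0,"twist":0},{"x":-0.786,"y":-0.12,"z":0,"twist":0},{"x":-0.786,"y":-0.12,"z":0,"twist":0},{"x":-0.786,"y":-0.12,"z":0,"twist":0},{"x":-0.786,"y":-0.12,"z":0,"twist":0},{"x":-0.786,"y":-0.12,"z":0,"twist":0},{"x":-0.786,"y":-0.12,"z":0,"twist":0},{"x":-0.786,"y":-0.12,"z":0,"twist":0},{"x":-0.786,"y":-0.12,"z":0,"twist":0},{"x":-0.786,"y":-0.12,"z":0,"twist":0},{"x":-0.786,"y":-0.12,"z":0,"twist":0},{"x":-0.786,"y":-0.12,"z":0,"twist":0},{"x":-0.786,"y":-0.12,"z":0,"twist":0},{"x":-0.786,"y":-0.12,"z":0,"twist":0},{"x":-0.786,"y":-0.12,"z":0,"twist":0},{"x":-0.786,"y":-0.12,"z":0,"twist":0},{"x":-0.786,"y":-0.12,"z":0,"twist":0},{"x":0,"y":0,"z":0,"twist":0}]'
python3 -m jog '[{"x":0,"y":0,"z":0,"twist":0}]'
python3 - <<'E'
from h import *
s=state();M=R.from_rotvec(s['ee_rot']).as_matrix();print(s['position'],M.round(3).tolist())
ci=camera_info("wrist");im,d=capture("wrist");cv2.imwrite("pics/g.png",im);P=pts("wrist",d,np.ones(d.shape,bool),ci)
c=P[(abs(P[:,0]-540)<50)&(abs(P[:,1]+195)<50)&(P[:,2]<140)]
T=(c-s['position'])@M
for n,lo,hi in (("case",75,140),("casetop",118,140),("stand",42,48)):
    m=(c[:,2]>lo)&(c[:,2]<hi);print(n,m.sum(),np.percentile(T[m],[1,50,99],axis=0).round(1).tolist(),cv2.minAreaRect(c[m][:,:2].astype(np.float32)))
E
```

```text
time_s: 11.95
position: [539.6, -196.7, 195.0]
ee_rot: [-1.986, -2.433, 0.001]
ft_force: [0.5, -0.5, -0.0]
finger_gap: 91.7
grasp_force: 0.0
time_s: 12.05
position: [539.6, -194.5, 195.3]
ee_rot: [-1.984, -2.434, 0.0]
ft_force: [0.0, 0.5, 0.6]
finger_gap: 91.7
grasp_force: 0.0
[ 539.58237784 -194.46335404  195.3382708 ] [[-0.202, 0.979, -0.002], [0.979, 0.202, 0.001], [0.002, -0.001, -1.0]]
case 3638 [[-23.2, -13.0, 67.7], [8.3, 1.6, 72.0], [27.7, 16.7, 97.7]] ((541.2179565429688, -192.86264038085938), (31.343551635742188, 54.132625579833984), 11.222350120544434)
casetop 2723 [[-19.4, -13.0, 67.6], [3.7, 1.6, 70.7], [20.4, 16.3, 77.1]] ((541.365966796875, -193.55516052246094), (30.731172561645508, 42.063663482666016), 10.805474281311035)
stand 7286 [[-43.5, -42.9, 148.2], [14.5, -1.3, 149.8], [44.6, 45.5, 151.4]] ((540.699951171875, -194.09413146972656), (90.29740905761719, 90.30311584472656), 11.83625316619873)
```

View pics/g.png

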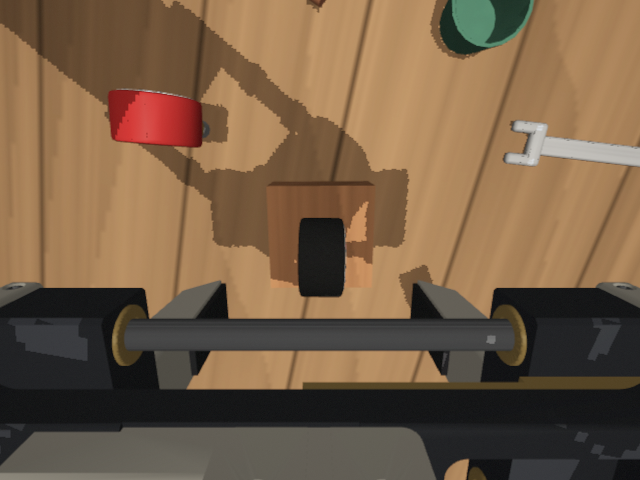

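The gauge's case is at (321,257), centred to within 1.6 mm between the jaws and well clear of the red one at (155,118). I'll go down and grip.

```bash
python3 -m jog '[{"x":0.01,"y":0.06,"z":0.46,"twist":0},{"x":0,"y":0,"z":0.46,"twist":0},{"x":0,"y":0,"z":0.46,"twist":0},{"x":0,"y":0,"z":0.46,"twist":0},{"x":0,"y":0,"z":0.46,"twist":0},{"x":0,"y":0,"z":0.46,"twist":0},{"x":0,"y":0,"z":0.46,"twist":0},{"x":0,"y":0,"z":0.46,"twist":0},{"x":0,"y":0,"z":0,"twist":0},{"x":0,"y":0,"z":0,"twist":0}]'
python3 -m jog '[{"x":0,"y":0,"z":0,"twist":0},{"x":0,"y":0,"z":0,"twist":0},{"x":0,"y":0,"z":0,"twist":0},{"x":0,"y":0,"z":0,"twist":0},{"x":0,"y":0,"z":0,"twist":0},{"x":0,"y":0,"z":0,"twist":0},{"x":0,"y":0,"z":0,"twist":0},{"x":0,"y":0,"z":0,"twist":0},{"x":0,"y":0,"z":0,"twist":0},{"x":0,"y":0,"z":0,"twist":0},{"x":0,"y":0,"z":0,"twist":0}]' 15
```

```text
time_s: 13.1
position: [541.6, -194.2, 104.3]
ee_rot: [-1.984, -2.436, 0.0]
ft_force: [0.7, -0.6, -0.1]
finger_gap: 91.8
grasp_force: 0.0
time_s: 14.2
position: [541.5, -194.2, 104.4]
ee_rot: [-1.984, -2.436, 0.0]
ft_force: [0.2, -0.2, -0.6]
finger_gap: 29.9
grasp_force: 30.0
```

```bash
python3 -m jog '[{"x":0,"y":0,"z":-0.4,"twist":0},{"x":0,"y":0,"z":-0.6,"twist":0},{"x":0,"y":0,"z":-0.6,"twist":0},{"x":0,"y":0,"z":-0.8,"twist":0},{"x":0,"y":0,"z":-0.8,"twist":0},{"x":0,"y":0,"z":-0.8,"twist":0},{"x":0,"y":0,"z":-0.8,"twist":0},{"x":0,"y":0,"z":-0.7,"twist":0},{"x":0,"y":0,"z":-0.5,"twist":0},{"x":0,"y":0,"z":0,"twist":0}]'
python3 -m jog '[{"x":0.744,"y":0.11,"z":0,"twist":0},{"x":0.744,"y":0.11,"z":0,"twist":0},{"x":0.744,"y":0.11,"z":0,"twist":0},{"x":0.744,"y":0.11,"z":0,"twist":0},{"x":0.744,"y":0.11,"z":0,"twist":0},{"x":0.744,"y":0.11,"z":0,"twist":0},{"x":0.744,"y":0.11,"z":0,"twist":0},{"x":0.744,"y":0.11,"z":0,"twist":0},{"x":0.744,"y":0.11,"z":0,"twist":0},{"x":0.744,"y":0.11,"z":0,"twist":0},{"x":0.744,"y":0.11,"z":0,"twist":0},{"x":0.744,"y":0.11,"z":0,"twist":0},{"x":0.744,"y":0.11,"z":0,"twist":0},{"x":0.744,"y":0.11,"z":0,"twist":0},{"x":0.744,"y":0.11,"z":0,"twist":0},{"x":0.744,"y":0.11,"z":0,"twist":0},{"x":0.744,"y":0.11,"z":0,"twist":0},{"x":0.744,"y":0.11,"z":0,"twist":0},{"x":0.744,"y":0.11,"z":0,"twist":0},{"x":0.744,"y":0.11,"z":0,"twist":0}]'
python3 -m jog '[{"x":0,"y":0,"z":0,"twist":0},{"x":0,"y":0,"z":0,"twist":0},{"x":0,"y":0,"z":0,"twist":0}]'
python3 - <<'E'
from h import *
s=state();M=R.from_rotvec(s['ee_rot']).as_matrix()
im,d=capture("scene");ci=camera_info("scene");cv2.imwrite("pics/s2.png",cv2.resize(im[60:260,230:440],None,fx=2.8,fy=2.8))
P=pts("scene",d,np.ones(d.shape,bool),ci)
c=P[(np.hypot(P[:,0]-520,P[:,1]-181)<40)]
for lo,hi in((90,125),(134,142),(161,175),(178,192),(196,208),(210,230)):
    t=c[(c[:,2]>lo)&(c[:,2]<hi)]
    if len(t)>5:
        q=(t-s['position'])@M;print(lo,len(t),t.min(0).round(1),t.max(0).round(1))
print(s['position'],M.round(4).tolist(),s['ft_force'],s['ft_torque'])
E
```

```text
time_s: 15.2
position: [542.2, -194.5, 256.6]
ee_rot: [1.981, 2.433, 0.001]
ft_force: [0.5, 0.6, -1.8]
finger_gap: 29.8
grasp_force: 30.0
time_s: 17.2
position: [518.5, 183.2, 253.5]
ee_rot: [-1.981, -2.436, 0.002]
ft_force: [0.4, 0.5, -1.9]
finger_gap: 29.5
grasp_force: 30.0
time_s: 17.5
position: [519.5, 181.1, 254.1]
ee_rot: [-1.983, -2.436, 0.001]
ft_force: [-0.0, 0.2, -2.2]
finger_gap: 29.5
grasp_force: 30.0
90 443 [499.3 157.9  90.1] [541.  197.5 125. ]
134 132 [502.  163.4 134.1] [536.5 197.9 140.9]
161 65 [513.6 171.7 161.1] [527.3 188.7 175. ]
178 44 [514.8 171.5 178.3] [527.  182.4 191.7]
196 121 [505.8 165.  196. ] [533.3 191.2 207.9]
210 105 [509.2 157.9 210.1] [536.5 189.6 229.9]
[519.5094731  181.1165452  254.09387122] [[-0.2028, 0.9792, -0.0008], [0.9792, 0.2028, -0.0005], [-0.0003, -0.0009, -1.0]] [-0.01290225  0.17540816 -2.16793765] [-0.03607666 -0.09141397  0.02022538]
```

View pics/s2.png

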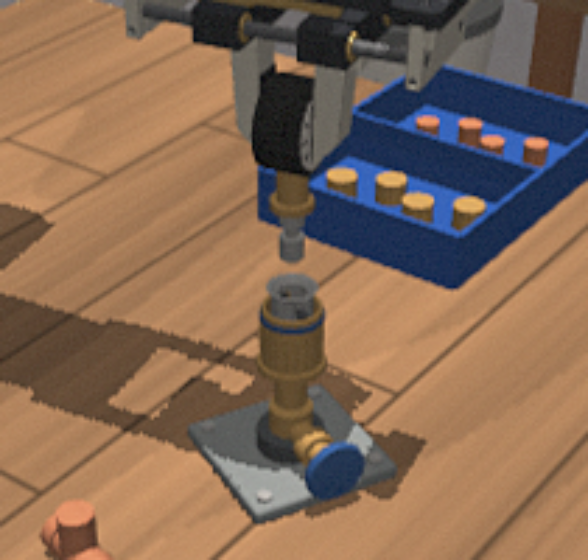

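The gauge hangs upright with its tip at (292,250) in the crop, just above the open mouth at (293,290), and the sleeve is still back. I'll correct slightly and enter the funnel slowly.

```bash
python3 -m jog '[{"x":0.02,"y":0.02,"z":0.2,"twist":0},{"x":0,"y":0,"z":0.2,"twist":0},{"x":0,"y":0,"z":0.2,"twist":0},{"x":0,"y":0,"z":0,"twist":0}]'
python3 -m jog '[{"x":0,"y":0,"z":0.04,"twist":0},{"x":0,"y":0,"z":0.04,"twist":0},{"x":0,"y":0,"z":0.04,"twist":0},{"x":0,"y":0,"z":0.04,"twist":0},{"x":0,"y":0,"z":0.04,"twist":0},{"x":0,"y":0,"z":0.04,"twist":0}]'
python3 -m jog '[{"x":0,"y":0,"z":0.04,"twist":0},{"x":0,"y":0,"z":0.04,"twist":0},{"x":0,"y":0,"z":0.04,"twist":0}]'
```

```text
time_s: 17.95
position: [519.9, 181.5, 238.3]
ee_rot: [-1.983, -2.435, 0.003]
ft_force: [0.5, -0.2, -1.8]
finger_gap: 30.2
grasp_force: 30.0
time_s: 18.55
position: [520.4, 181.8, 233.4]
ee_rot: [1.984, 2.436, 0.0]
ft_force: [-0.4, -0.6, -0.8]
finger_gap: 29.7
grasp_force: 30.0
time_s: 18.85
position: [520.4, 181.8, 230.4]
ee_rot: [1.984, 2.436, -0.0]
ft_force: [-0.2, 0.2, -1.9]
finger_gap: 29.9
grasp_force: 30.0
```

```bash
python3 -m jog '[{"x":0,"y":0,"z":0.04,"twist":0},{"x":0,"y":0,"z":0.04,"twist":0},{"x":0,"y":0,"z":0.04,"twist":0}]'; python3 -m jog '[{"x":0,"y":0,"z":0.04,"twist":0},{"x":0,"y":0,"z":0.04,"twist":0},{"x":0,"y":0,"z":0.04,"twist":0}]'; python3 -m jog '[{"x":0,"y":0,"z":0.04,"twist":0},{"x":0,"y":0,"z":0.04,"twist":0},{"x":0,"y":0,"z":0.04,"twist":0},{"x":0,"y":0,"z":0.04,"twist":0}]'
```

```text
time_s: 19.15
position: [520.4, 181.8, 227.4]
ee_rot: [1.984, 2.436, -0.0]
ft_force: [0.6, -0.4, -1.9]
finger_gap: 29.7
grasp_force: 30.0
time_s: 19.45
position: [520.4, 181.8, 224.4]
ee_rot: [1.984, 2.436, -0.0]
ft_force: [0.7, -0.1, -1.4]
finger_gap: 29.4
grasp_force: 30.0
time_s: 19.85
position: [520.4, 181.9, 220.4]
ee_rot: [1.984, 2.436, -0.0]
ft_force: [0.6, 1.2, -1.3]
finger_gap: 30.3
grasp_force: 30.0
```

```bash
python3 -m jog '[{"x":0,"y":0,"z":0.05,"twist":0},{"x":0,"y":0,"z":0.05,"twist":0},{"x":0,"y":0,"z":0.05,"twist":0},{"x":0,"y":0,"z":0.05,"twist":0}]'; python3 -m jog '[{"x":0,"y":0,"z":0.05,"twist":0},{"x":0,"y":0,"z":0.05,"twist":0},{"x":0,"y":0,"z":0.05,"twist":0},{"x":0,"y":0,"z":0.05,"twist":0}]';  python3 -m jog '[{"x":0,"y":0,"z":0.04,"twist":0},{"x":0,"y":0,"z":0.04,"twist":0},{"x":0,"y":0,"z":0.04,"twist":0}]'
```

```text
time_s: 20.25
position: [520.4, 181.8, 215.3]
ee_rot: [1.984, 2.436, -0.0]
ft_force: [0.5, -0.8, -2.5]
finger_gap: 29.8
grasp_force: 30.0
time_s: 20.65
position: [520.4, 181.8, 210.3]
ee_rot: [1.984, 2.436, -0.0]
ft_force: [-0.8, 0.3, -1.7]
finger_gap: 29.7
grasp_force: 30.0
time_s: 20.95
position: [520.4, 181.9, 207.4]
ee_rot: [1.984, 2.436, -0.0]
ft_force: [-1.0, -0.5, -2.4]
finger_gap: 29.8
grasp_force: 30.0
```

Tip is at about 113.5, close to the toes. From here I'll use small steps and read the force after each one.

```bash
python3 -m jog '[{"x":0,"y":0,"z":0.04,"twist":0},{"x":0,"y":0,"z":0.04,"twist":0}]';python3 -m jog '[{"x":0,"y":0,"z":0.03,"twist":0},{"x":0,"y":0,"z":0,"twist":0}]'; python3 -m jog '[{"x":0,"y":0,"z":0.03,"twist":0},{"x":0,"y":0,"z":0,"twist":0}]'; python3 -m jog '[{"x":0,"y":0,"z":0.03,"twist":0},{"x":0,"y":0,"z":0,"twist":0}]'
```

```text
time_s: 21.15
position: [520.4, 181.8, 205.4]
ee_rot: [1.984, 2.436, -0.0]
ft_force: [-0.0, 0.6, -2.9]
finger_gap: 29.9
grasp_force: 30.0
time_s: 21.35
position: [520.3, 181.8, 204.6]
ee_rot: [-1.984, -2.436, 0.0]
ft_force: [0.2, -0.3, -1.2]
finger_gap: 29.9
grasp_force: 30.0
time_s: 21.55
position: [520.4, 181.8, 203.9]
ee_rot: [1.984, 2.436, -0.0]
ft_force: [0.4, 0.1, -2.6]
finger_gap: 29.7
grasp_force: 30.0
time_s: 21.75
position: [520.3, 181.8, 203.1]
ee_rot: [-1.984, -2.436, 0.0]
ft_force: [0.6, -0.0, -1.0]
finger_gap: 30.0
grasp_force: 30.0
```

```bash
python3 -m jog '[{"x":0,"y":0,"z":0.03,"twist":0},{"x":0,"y":0,"z":0,"twist":0}]';python3 -m jog '[{"x":0,"y":0,"z":0.03,"twist":0},{"x":0,"y":0,"z":0,"twist":0}]'; python3 -m jog '[{"x":0,"y":0,"z":0.03,"twist":0},{"x":0,"y":0,"z":0,"twist":0}]'
```

```text
time_s: 21.95
position: [520.4, 181.9, 202.7]
ee_rot: [1.983, 2.436, 0.0]
ft_force: [-1.3, -0.4, 0.4]
finger_gap: 29.8
grasp_force: 30.0
time_s: 22.15
position: [520.5, 181.8, 202.5]
ee_rot: [1.983, 2.436, 0.001]
ft_force: [-2.5, -0.8, 5.0]
finger_gap: 29.8
grasp_force: 30.0
time_s: 22.35
position: [520.5, 181.9, 202.4]
ee_rot: [1.983, 2.435, 0.001]
ft_force: [-4.3, -1.4, 9.4]
finger_gap: 29.9
grasp_force: 30.0
```

```bash
python3 -m jog '[{"x":0,"y":0,"z":0.02,"twist":0},{"x":0,"y":0,"z":0,"twist":0}]';python3 -m jog '[{"x":0,"y":0,"z":0.02,"twist":0},{"x":0,"y":0,"z":0,"twist":0}]'
```

```text
time_s: 22.55
position: [520.5, 181.9, 202.3]
ee_rot: [1.983, 2.435, 0.002]
ft_force: [-3.1, -0.4, 12.6]
finger_gap: 30.0
grasp_force: 30.0
time_s: 22.75
position: [520.5, 181.9, 202.0]
ee_rot: [1.983, 2.435, 0.002]
ft_force: [-4.8, -0.6, 13.9]
finger_gap: 29.7
grasp_force: 30.0
```

```bash
python3 -m jog '[{"x":0,"y":-0.02,"z":0,"twist":0},{"x":0,"y":0,"z":0,"twist":0}]';python3 -m jog '[{"x":0,"y":0,"z":0.02,"twist":0},{"x":0,"y":0,"z":0,"twist":0}]'
```

```text
time_s: 22.95
position: [520.3, 181.8, 202.1]
ee_rot: [1.982, 2.435, 0.003]
ft_force: [-3.7, -0.9, 12.5]
finger_gap: 29.8
grasp_force: 30.0
time_s: 23.15
position: [520.3, 181.8, 201.8]
ee_rot: [1.982, 2.435, 0.003]
ft_force: [-4.3, -1.4, 14.0]
finger_gap: 29.9
grasp_force: 30.0
```

```bash
python3 -m jog '[{"x":0,"y":-0.03,"z":0,"twist":0},{"x":0,"y":0,"z":0,"twist":0}]';python3 -m jog '[{"x":0,"y":0,"z":0.02,"twist":0},{"x":0,"y":0,"z":0,"twist":0}]'; python3 -c "
from h import *
s=state();print(s['ft_torque'],R.from_rotvec(s['ee_rot']).as_matrix()[:,2])"
```

```text
time_s: 23.35
position: [520.1, 181.8, 201.9]
ee_rot: [1.982, 2.434, 0.005]
ft_force: [-2.7, -0.2, 13.5]
finger_gap: 29.7
grasp_force: 30.0
time_s: 23.55
position: [520.1, 181.8, 201.7]
ee_rot: [1.982, 2.434, 0.005]
ft_force: [-2.8, -1.3, 14.2]
finger_gap: 30.0
grasp_force: 30.0
[-0.22981686  0.66823277  0.05069392] [ 4.48942624e-03  7.73317316e-04 -9.99989623e-01]
```

```bash
python3 -m jog '[{"x":0,"y":-0.02,"z":0.02,"twist":0},{"x":0,"y":0,"z":0,"twist":0}]';python3 -m jog '[{"x":0,"y":0,"z":0.02,"twist":0},{"x":0,"y":0,"z":0,"twist":0}]'
```

```text
time_s: 23.75
position: [520.0, 181.8, 201.5]
ee_rot: [1.981, 2.433, 0.007]
ft_force: [-2.7, -1.1, 16.5]
finger_gap: 29.8
grasp_force: 30.0
time_s: 23.95
position: [520.1, 181.8, 201.1]
ee_rot: [1.981, 2.433, 0.007]
ft_force: [-2.1, -0.4, 16.6]
finger_gap: 29.9
grasp_force: 30.0
```

```bash
python3 -m jog '[{"x":0,"y":0,"z":0.02,"twist":0},{"x":0,"y":0,"z":0,"twist":0}]';python3 -m jog '[{"x":0,"y":0,"z":0.015,"twist":0},{"x":0,"y":0,"z":0,"twist":0}]'
```

```text
time_s: 24.15
position: [520.1, 181.7, 200.8]
ee_rot: [1.981, 2.433, 0.007]
ft_force: [-4.4, -0.9, 17.9]
finger_gap: 30.0
grasp_force: 30.0
time_s: 24.35
position: [520.1, 181.8, 200.1]
ee_rot: [1.981, 2.433, 0.007]
ft_force: [-2.5, -0.1, 14.5]
finger_gap: 29.8
grasp_force: 30.0
```

The force dropped while the tool advanced, so the catch may have tripped. I'll check the sleeve.

```bash
cat > chk.py <<'E'
from h import *
import sys
im,d=capture("scene");ci=camera_info("scene");cv2.imwrite(f"pics/{sys.argv[1]}.png",cv2.resize(im[100:260,260:400],None,fx=4,fy=3.5))
P=pts("scene",d,np.ones(d.shape,bool),ci)
c=P[(np.hypot(P[:,0]-520,P[:,1]-181)<27)]
for lo in range(72,150,3):
    t=c[(c[:,2]>=lo)&(c[:,2]<lo+3)]
    if len(t)>3: print(lo,len(t),np.ptp(t[:,0]-t[:,1]).round(1)/1.414,end=' | ')
print(state()['ft_force'])
E
python3 chk.py k1
```

```text
72 15 12.022630834512023 | 75 11 4.738330975954739 | 78 4 1.9801980198019802 | 87 24 20.862800565770865 | 90 52 31.683168316831683 | 93 47 32.17821782178218 | 96 29 17.043847241867045 | 99 28 18.104667609618108 | 102 37 20.43847241867044 | 105 31 18.104667609618108 | 108 27 18.24611032531825 | 111 32 18.175388967468177 | 114 30 17.680339462517683 | 117 34 19.58981612446959 | 120 42 32.6025459688826 | 123 24 30.12729844413013 | 126 44 33.592644978783596 | 129 58 30.905233380480908 | 132 69 30.551626591230555 | 135 27 19.377652050919377 | 138 33 23.833097595473838 | 141 19 13.012729844413013 | 144 47 24.540311173974544 | 147 26 15.62942008486563 | [-3.02544793  0.45766026 15.02084066]
```

View pics/k1.png

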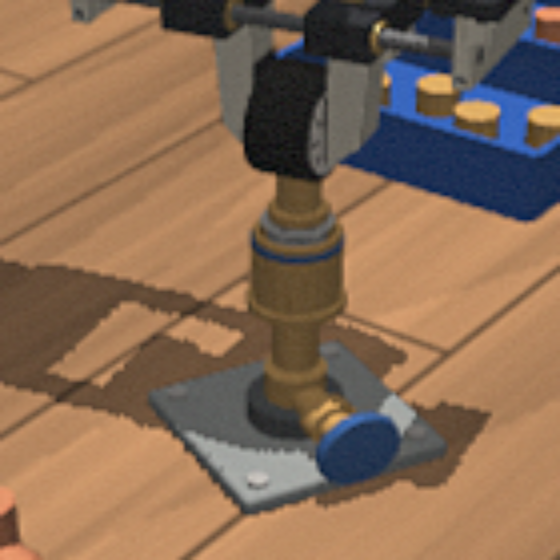

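The sleeve is forward again, with its flange at z 88–95 and the blue ring near the top at (297,245). The collar sits at the rim. I'll relieve the pressing force, let go and rise.

```bash
python3 -m jog '[{"x":0,"y":0.02,"z":-0.04,"twist":0},{"x":0,"y":0.02,"z":-0.04,"twist":0},{"x":0,"y":0,"z":0,"twist":0},{"x":0,"y":0,"z":0,"twist":0}]'; python3 -m jog '[{"x":0,"y":0,"z":0,"twist":0},{"x":0,"y":0,"z":0,"twist":0},{"x":0,"y":0,"z":0,"twist":0},{"x":0,"y":0,"z":0,"twist":0},{"x":0,"y":0,"z":0,"twist":0},{"x":0,"y":0,"z":0,"twist":0}]' 91.8
python3 -m jog '[{"x":0,"y":0,"z":-0.3,"twist":0},{"x":0,"y":0,"z":-0.6,"twist":0},{"x":0,"y":0,"z":-0.6,"twist":0},{"x":0,"y":0,"z":-0.6,"twist":0},{"x":0,"y":0,"z":-0.6,"twist":0},{"x":0,"y":0,"z":-0.6,"twist":0},{"x":0,"y":0,"z":-0.5,"twist":0},{"x":0,"y":0,"z":0,"twist":0},{"x":0,"y":0,"z":0,"twist":0},{"x":0,"y":0,"z":0,"twist":0}]'
python3 chk.py k2
```

```text
time_s: 24.8
position: [520.3, 181.8, 200.4]
ee_rot: [1.983, 2.435, 0.003]
ft_force: [-1.1, -0.3, 10.5]
finger_gap: 29.7
grasp_force: 30.0
time_s: 25.4
position: [519.6, 181.6, 198.9]
ee_rot: [-1.984, -2.436, 0.0]
ft_force: [0.1, 0.2, 1.1]
finger_gap: 73.5
grasp_force: 0.0
time_s: 26.4
position: [519.3, 181.6, 293.3]
ee_rot: [-1.983, -2.435, 0.002]
ft_force: [0.1, -0.0, 0.0]
finger_gap: 92.0
grasp_force: 0.0
72 14 10.891089108910892 | 75 12 8.132956152758133 | 87 23 21.004243281471005 | 90 53 36.91654879773692 | 93 51 24.68175388967468 | 96 22 19.51909476661952 | 99 39 18.175388967468177 | 102 24 18.811881188118814 | 105 36 17.114568599717114 | 108 30 19.165487977369168 | 111 29 20.862800565770865 | 114 34 19.44837340876945 | 117 35 17.256011315417258 | 120 37 33.52192362093352 | 123 29 32.814710042432814 | 126 38 32.814710042432814 | 129 61 32.39038189533239 | 132 76 35.92644978783593 | 135 21 16.831683168316832 | 138 35 24.3988684582744 | 141 16 15.62942008486563 | 144 35 22.065063649222065 | 147 37 18.24611032531825 | [-0.46464683 -0.16651294 -0.24777716]
```

View pics/k2.png

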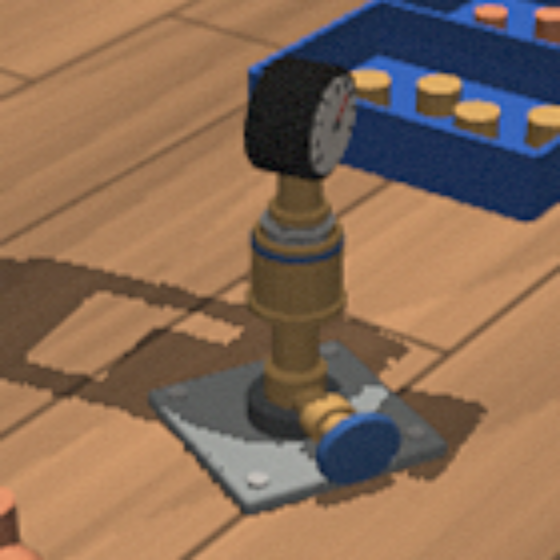

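The gauge stands upright in the coupler, with its case at (300,118) and the sleeve forward at (297,275). The gripper is clear, so I'm handing in.

```bash
python3 -c "from plant import *;print(job_done())"
```

```text
the job is handed in; nothing more can be done
None
```

The gauge stands upright in the coupler with the sleeve sprung forward and locked; the arm is clear, the tin, tee and wrench were not approached, and the job was handed in at about 26 s (no verdict was returned).

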